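Tuck the rail cover under its lap leaf and hold it down

TASK

Put the loose aluminium rail cover back on the grey slit-lamp bed: pick it up by its grip bar, and slide its front edge (the edge farther from the bar) squarely, about 30 mm deep, under the hinged steel leaf without lifting the leaf. Then press the cover flat on the bed with about 10 N and finish like that, still holding it down, as a colleague will put in its screws. Leave the other things on the table where they are.

Things in the scene. Friction and masses are not known exactly. Their poses are not given: they have to be found in the camera images.
- bed: Fixed grey metal bed, a slab 260 x 160 x 20 mm (x, y, z). Origin: centre of its underside, on the table; x runs along the rails towards the leaf's hinge (the tucking direction), z up; top face at z = 20 mm. Two steel rails, 6 mm wide and high, run along x at y = +72 and -72 mm on it. The top is flat and open from x = -130 to 30 mm, and goes on flat under the leaf to x = 106 mm.
- leaf_edge (a point): Middle of the free edge of the steel leaf, at x = 30, y = 0, z = 30.5 mm in the bed's frame when lying down. The leaf is 116 mm wide (y), 3 mm thick, level, hinged at bed x = 120 mm; its underside is 7 mm above the bed's top face, and the first 12 mm at the free edge are bent up by about 4 mm as a lead-in.
- leaf (a joint): Hinge angle of the steel leaf in rad: 0 lying down (its rest, on a stop), growing as the free edge rises; it lifts freely (120 g) and falls back by its weight. 0.06 rad raises the free edge by 5 mm, which counts as lifted.
- cover: Loose aluminium rail cover, 0.13 to 0.25 kg, lying flat: a plate 120 x 100 x 4 mm (x, y, z). Origin: centre of its underside; x points to the front edge, z up. A black grip bar, 12 mm wide (x), 80 mm long (y), stands on it at x = -20 mm, from z = 4 to 30 mm: the bar's middle is 80 mm behind the front edge, 40 mm ahead of the rear edge.
- cover_grip (a point): Middle of the grip bar, 23 mm above the plate's underside (7 mm below the bar's top).
- cover_front (a point): Middle of the cover's front edge, on its underside (cover x = 60 mm, z = 0).
- drops: Bystander: small white bottle, 28 mm across, 65 mm high, standing on the table; origin at the centre of its foot.
- carton: Bystander: small cardboard box 45 x 70 x 50 mm; origin at the centre of its underside.
- lens: Bystander: black lens ring, 38 mm across, 12 mm high, lying flat; origin at the centre of its underside.
Mind the look-alikes: they are no part of the job. What is meant by the cover is not blue or purple, and is the smaller of those in its own colour.

How it is judged:
By the outcome, as a careful person would: the job done as asked, in the order asked, and still so for the second after the job is handed in, while the arm keeps its last pose, push and grip.
It also fails if it takes over 42 s, if anything falls off the work surface, if the arm or the gripper's body presses on something with over 40 N, if the wrist force passes 120 N, or if a joint passes its speed limit or range.

ROBOT

A 6-joint arm with a two-finger parallel gripper is mounted at the origin on the work surface. World frame = base frame: x ahead of the robot, y to its left, z up, the work surface at z = 0. Lengths are in m, angles in rad, forces in N, time in s.
With the tool pointing down it reaches from about 0.35 to 0.975 m from the base axis. Payload 7.1 kg.
Tool frame: the origin (TCP) lies midway between the tips of the shut fingers; the grasp point (between the pads) lies 19 mm behind it (ctrl.grip_point_offset is the distance from the TCP to the grasp point, in m); z points along the fingers, y is the direction in which the jaws open and shut (so a half turn about z gives the same grasp; the last joint's range is limited). The gripper opens to 88 mm and grips with 3 to 60 N. Pads are 20 mm wide; open, the fingers measure 115 mm over their backs; the gripper's body (75 mm by 178 mm) begins 61 mm behind the grasp point.
Start: joints at [-1.21, 0.423, 1.63, -0, 1.089, -0.019], TCP at [0.232, -0.58, 0.223] pointing down, gripper open.
Joint ranges: [-3, 3], [-0.9, 2.11], [0.09, 2.58], [-1.31, 4.45], [0.11, 2.69], [-2.54, 2.54]. Speed limits (rad/s): [2.39, 2.39, 3.01, 3.14, 3.14, 3.14].

INTERFACE

Orientations are given as a rotation vector (axis times angle).
In Python, from bench import ctrl gives the robot as it stands.
- The arm moves only by the tool drive_tool, never from a script. Its argument "steps" is a list of rows, each a list of 7 numbers: the turn, a rotation vector about the tool's x, y, z in degrees, then the shift along the tool's x, y, z in m, then the opening in per cent of the stroke, from 0 (shut) to 100 (fully open). In form: [[wx, wy, wz, dx, dy, dz, hand], ...]. A call has 1 to 20 rows; each row shifts and turns the commanded pose from where the row before left it, along the tool's axes as they then stand; what a row does not reach is not made up. A row lasts 1/12 s, in which the tool goes at most 41.7 mm and 7.16 degrees, less where a joint would pass 70% of its speed; a pose out of reach is approached as far as the arm can. A call is refused whole if a number of a shift passes 0.0417 or a number of a turn 7.16, either way. A call with a gripper value outside its range is refused whole. The fingers move at their own pace and stop on an object; "grip_force" is the grip in N (left out, the last holds). Time passes only in rows, so rows that do not move let the fingers close. It gives the time, the measured TCP pose, the force and the opening at its end, in the units of the state.
- ctrl.sense(): the state, without advancing time (a new reading comes with each control period).
- ctrl.capture(name): name is "scene" or "top"; returns (picture, depth): 384x512x3 uint8, red, green, blue; 384x512 float32, m along the optical axis (not along the pixel's ray), 0 where there is no reading.
- ctrl.calibration(name): a dict with "fx", "fy", "cx", "cy" (pixels), "rvec" (rotation vector, rad) and "tvec" (3), from world to camera coordinates, as OpenCV has them. Camera axes: x right, y down, z forward; pixel columns grow to the right and rows downward; lengths in m; the calibration is good to about 2 mm. A picture is of the moment at which its call begins. calibration takes no time and is no camera call.
- ctrl.close_job(): hands the job in, once; it reports no verdict.
The state is a dict: "clock": time; "joints": joint angles; "qvel": joint speeds; "effort": joint torques, N m; "position": TCP position; "tool_rot": TCP orientation; "force": force on the tool from outside, world axes, zero at the start; "ft_torque": the same for the moment, N m; "finger_gap": opening from 0.0 (shut) to 1.0 (fully open).
Only numpy, scipy, OpenCV 4.12 (cv2) and the standard library are available. Lean on these libraries where they do the work, as an engineer would, in place of code of your own. Each camera call takes 0.05 s, during which the arm holds its last target. There are 200 camera calls.

## Working session

There is one attempt and no reset: what is moved stays moved. The work goes in short steps, Python scripts to look and compute and a tool call to move; the robot and the scene stay as the last step left them, time stands still between calls to the robot, and variables do not carry over. Pictures are saved under pics/ and viewed, about 8 in all and at most 12, crops included, and the job is handed in when it is done.

Besides the shell and the picture viewer there is one more tool, called after ">>>" as a command line: name --pt "numbers of a row" for each row, then --argument value for the rest. drive_tool: Moves the arm, as the interface text tells. Its arguments: {"type":"object","properties":{"steps":{"type":"array"},"grip_force":{"type":"number"}},"required":["steps"]}

```bash
mkdir -p pics; cat > h.py <<'E'
import numpy as np, cv2
from bench import ctrl
def cap(n,f):
    im,d=ctrl.capture(n); cv2.imwrite('pics/'+f+'.png',im[:,:,::-1]); np.save('pics/'+f+'.npy',d); return im,d
def w(n,u,v,z=None,d=None):
    c=ctrl.calibration(n); R=cv2.Rodrigues(np.array(c['rvec'],float))[0]; t=np.array(c['tvec'],float).ravel()
    r=np.array([(u-c['cx'])/c['fx'],(v-c['cy'])/c['fy'],1.])
    o=-R.T@t; r=R.T@r
    s=d if z is None else (z-o[2])/r[2]
    return o+s*r
E
python3 - <<'E'
from h import *
a,_=cap('top','t0'); b,_=cap('scene','s0')
for n in('top','scene'):
    print(n,ctrl.calibration(n), w(n,256,192,0))
s=ctrl.sense(); print(s)
E
```

```text
top {'fx': 374.2973670350678, 'fy': 374.2973670350678, 'cx': 256.2616813011864, 'cy': 201.35513951992527, 'rvec': array([ 2.22402281, -2.17785281,  0.08180643]), 'tvec': array([-0.02126434,  0.49468054,  1.19034093])} [ 0.52635567 -0.00964595  0.        ]
scene {'fx': 429.2574703165814, 'fy': 429.2574703165814, 'cx': 253.28496261795956, 'cy': 188.67715938376384, 'rvec': array([ 2.16342345,  0.56625273, -0.24980815]), 'tvec': array([-0.44268211, -0.08723753,  1.54271702])} [0.46769091 0.0867175  0.        ]
{'clock': 0.1, 'joints': array([-1.20999185e+00,  4.23763778e-01,  1.63062298e+00, -3.73896891e-06,
        1.08858575e+00, -1.90223294e-02]), 'qvel': array([ 2.76471341e-04, -1.31125907e-03, -2.28147792e-03,  5.98510999e-05,
        1.13734054e-03, -1.52779693e-04]), 'effort': array([-1.42467634e-04, -5.45608664e+01, -2.74326771e+01,  6.44942187e-02,
        1.87674601e-02, -1.65286298e-05]), 'position': array([ 0.23155544, -0.57997638,  0.22197613]), 'tool_rot': array([-3.08377337e+00, -5.92796656e-01,  3.73565709e-04]), 'force': array([-1.02030298, -0.2630554 ,  0.54609587]), 'ft_torque': array([-0.0223486 , -0.00860674, -0.01124779]), 'finger_gap': 0.9980645890230828}
```

View pics/t0.png

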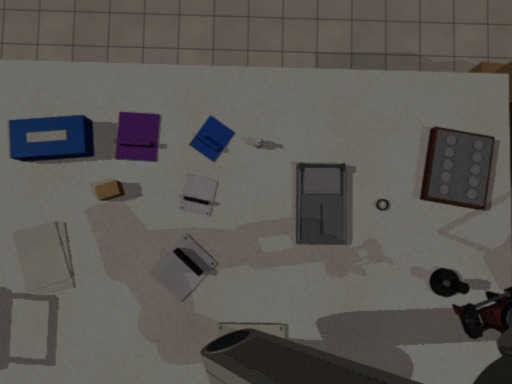

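View pics/s0.png

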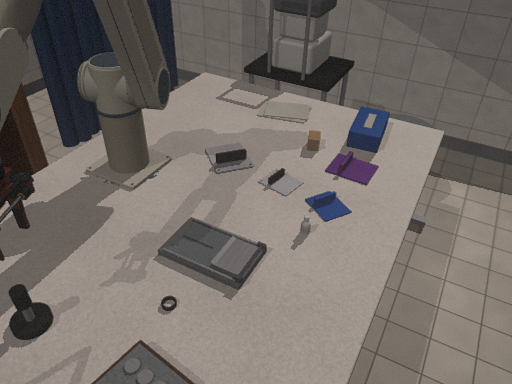

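The top view shows the silver look-alikes: the small cover at about (200,194) and a larger one at (184,266). The bed is at (322,203) with its leaf at the upper end (+x). I'll enlarge both.

```bash
python3 - <<'E'
from h import *
im=cv2.imread('pics/t0.png')
a=cv2.resize(im[165:225,170:230],None,fx=9,fy=9,interpolation=cv2.INTER_CUBIC)[:, :400]
a=cv2.resize(im[165:225,175:225],None,fx=8,fy=8,interpolation=cv2.INTER_CUBIC)
b=cv2.resize(im[155:255,292:352],None,fx=6,fy=6,interpolation=cv2.INTER_CUBIC)
o=np.zeros((600,790,3),np.uint8); o[:480,:400]=a; o[:600,420:780]=b
o=np.clip(o*1.6,0,255).astype(np.uint8)
cv2.imwrite('pics/c0.png',o)
E
```

```text
(no output)
```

View pics/c0.png

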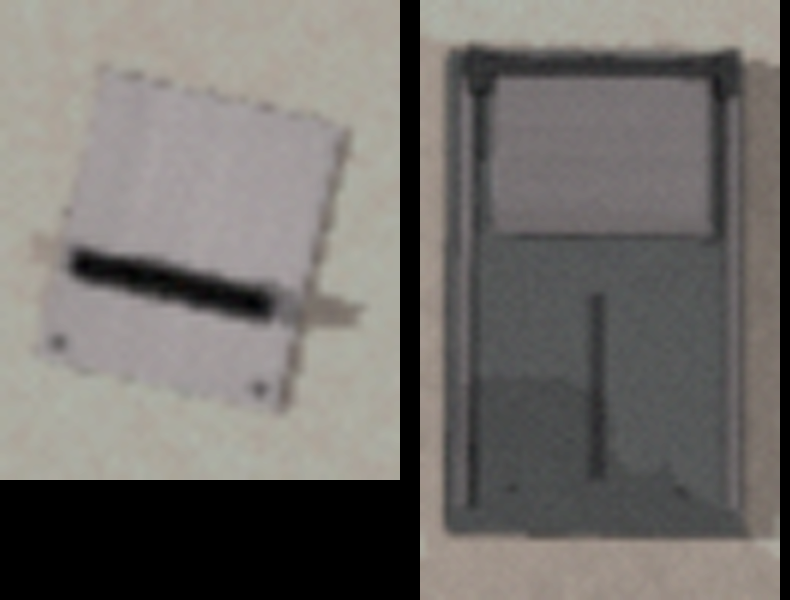

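The crop shows the cover corners at about (100,68), (348,128), (285,408) and (38,348), with the bar running from (75,265) to (270,303). The bed corners are at (447,48), (740,50), (748,535) and (445,532), and the leaf edge runs from (494,235) to (714,235).

```bash
cat >> h.py <<'E'
def cv(U,V,s,ou,ov): return (U+.5)/s-.5+ou,(V+.5)/s-.5+ov
E
python3 - <<'E'
from h import *
C=[w('top',*cv(*p,8,175,165),.004) for p in[(100,68),(348,128),(285,408),(38,348)]]
B=[w('top',*cv(*p,8,175,165),.03) for p in[(75,265),(270,303)]]
b=[w('top',*cv(U-420,V,6,292,155),.02) for U,V in[(447,48),(740,50),(748,535),(445,532)]]
L=[w('top',*cv(U-420,V,6,292,155),.033) for U,V in[(494,235),(714,235)]]
ang=lambda v:np.degrees(np.arctan2(v[1],v[0]))
np.set_printoptions(precision=4,suppress=True)
print('cover',np.array(C),np.mean(C,0),'yaw',ang(C[0]-C[3]),ang(C[1]-C[2]),ang(C[0]-C[1])-90,ang(C[3]-C[2])-90)
print('bar',np.array(B),np.mean(B,0),ang(B[0]-B[1])-90)
print('bed',np.array(b),np.mean(b,0),ang(b[0]-b[3]),ang(b[1]-b[2]),ang(b[0]-b[1])-90,ang(b[3]-b[2])-90)
print('leaf',np.array(L),np.mean(L,0))
R=cv2.Rodrigues(ctrl.sense()['tool_rot'])[0];print(R)
# depth check
d=np.load('pics/t0.npy')
for u,v in[(204,186),(322,225),(335,215),(320,180),(260,200),(322,193)]:
    print(u,v,w('top',u,v,d=np.median(d[v-1:v+2,u-1:u+2])))
E
```

```text
cover [[0.5828 0.2156 0.004 ]
 [0.5606 0.1145 0.004 ]
 [0.4464 0.1369 0.004 ]
 [0.4686 0.237  0.004 ]] [0.5146 0.176  0.004 ] yaw -10.626573682609703 -11.108835425959667 -12.383900666561658 -12.4604981307384
bar [[0.5008 0.2186 0.03  ]
 [0.4874 0.1412 0.03  ]] [0.4941 0.1799 0.03  ] -9.824390923458338
bed [[ 0.6228 -0.1367  0.02  ]
 [ 0.6254 -0.295   0.02  ]
 [ 0.3652 -0.3011  0.02  ]
 [ 0.3636 -0.1394  0.02  ]] [ 0.4942 -0.2181  0.02  ] 0.591477565527097 1.3436373085647877 0.9465706585340001 0.5520315701935203
leaf [[ 0.5214 -0.1615  0.033 ]
 [ 0.524  -0.2786  0.033 ]] [ 0.5227 -0.2201  0.033 ]
[[ 0.9287  0.3708 -0.0005]
 [ 0.3708 -0.9287  0.0013]
 [ 0.     -0.0014 -1.    ]]
204 186 [0.5419 0.1596 0.0035]
322 225 [ 0.4234 -0.2229  0.0194]
335 215 [ 0.4562 -0.264   0.0214]
320 180 [ 0.5669 -0.213   0.0296]
260 200 [ 0.5006 -0.0233 -0.0016]
322 193 [ 0.5252 -0.2196  0.0311]
```

>>> drive_tool --pt "0 0 0 0.021 -0.0244 0 100" --pt "0 0 0 0.021 -0.0244 0 100" --pt "0 0 0 0.021 -0.0244 0 100" --pt "0 0 0 0.021 -0.0244 0 100" --pt "0 0 0 0.021 -0.0244 0 100" --pt "0 0 0 0.021 -0.0244 0 100" --pt "0 0 0 0.021 -0.0244 0 100" --pt "0 0 0 0.021 -0.0244 0 100" --pt "0 0 0 0.021 -0.0244 0 100" --pt "0 0 0 0.021 -0.0244 0 100" --pt "0 0 0 0.021 -0.0244 0 100" --pt "0 0 0 0.021 -0.0244 0 100" --pt "0 0 0 0.021 -0.0244 0 100" --pt "0 0 0 0.021 -0.0244 0 100" --pt "0 0 0 0.021 -0.0244 0 100" --pt "0 0 0 0.021 -0.0244 0 100" --pt "0 0 0 0.021 -0.0244 0 100" --pt "0 0 0 0.021 -0.0244 0 100" --pt "0 0 0 0.021 -0.0244 0 100" --pt "0 0 0 0.021 -0.0244 0 100"

```text
clock: 1.77
position: [0.4409, 0.0302, 0.2226]
tool_rot: [-3.085, -0.593, 0.0]
force: [0.2, -1.0, -0.0]
finger_gap: 0.999
```

>>> drive_tool --pt "0 0 0 0.021 -0.0244 0 100" --pt "0 0 0 0.021 -0.0244 0.0 100" --pt "0 0 0 0.021 -0.0244 0.0 100" --pt "0 0 0 0.021 -0.0244 0.0 100" --pt "0 0 0 0.021 -0.0244 0.0 100" --pt "0 0 -5.7 0 0 0.01 100" --pt "0 0 -5.7 0 0 0.01 100" --pt "0 0 -5.7 0 0 0.01 100" --pt "0 0 -5.7 0 0 0.01 100" --pt "0 0 -5.7 0 0 0.01 100" --pt "0 0 -5.7 0 0 0.01 100" --pt "0 0 -5.7 0 0 0.01 100" --pt "0 0 -5.7 0 0 0.01 100" --pt "0 0 -5.7 0 0 0.01 100" --pt "0 0 -5.7 0 0 0.01 100" --pt "0 0 0 0 0 0 100" --pt "0 0 0 0 0 0 100"

```text
clock: 3.18
position: [0.4926, 0.1806, 0.1222]
tool_rot: [-2.431, -1.989, 0.002]
force: [0.6, -0.6, 0.1]
finger_gap: 1.0
```

```bash
cat >> h.py <<'E'
def go(x,y,z,yaw):
    """tool-frame shift then turn to reach TCP (x,y,z), tool y at yaw deg (mod 180), pointing straight down"""
    s=ctrl.sense(); R=cv2.Rodrigues(np.array(s['tool_rot']))[0]
    a=np.radians(yaw); ty=np.array([np.cos(a),np.sin(a),0])
    if ty@R[:,1]<0: ty=-ty
    tz=np.array([0,0,-1.]); T=np.c_[np.cross(ty,tz),ty,tz]
    np.set_printoptions(precision=4,suppress=True)
    print('t',s['clock'],'pos',s['position'],'F',s['force'],'M',s['ft_torque'],'gap',s['finger_gap'],'tooly',np.degrees(np.arctan2(R[1,1],R[0,1])),'tz',R[:,2])
    print('shift',R.T@(np.array([x,y,z])-s['position']),'turn',np.degrees(cv2.Rodrigues(R.T@T)[0].ravel()))
E
python3 - <<'E'
from h import *
go(.4945,.18,.0065,-11.3)
print(ctrl.sense()['joints'])
a,_=cap('top','t1'); cv2.imwrite('pics/t1.png',cv2.resize(a[120:240,140:260,::-1],None,fx=5,fy=5,interpolation=cv2.INTER_CUBIC))
E
```

```text
t 3.1833 pos [0.4926 0.1806 0.1222] F [ 0.5939 -0.552   0.0858] M [ 0.0077 -0.0986 -0.0346] gap 1.000291682353232 tooly -11.40786477182246 tz [-0.0016 -0.0005 -1.    ]
shift [-0.0001  0.0021  0.1157] turn [-0.0833  0.0472 -0.1078]
[0.3286 0.4241 1.9187 0.     0.8005 0.5277]
```

View pics/t1.png

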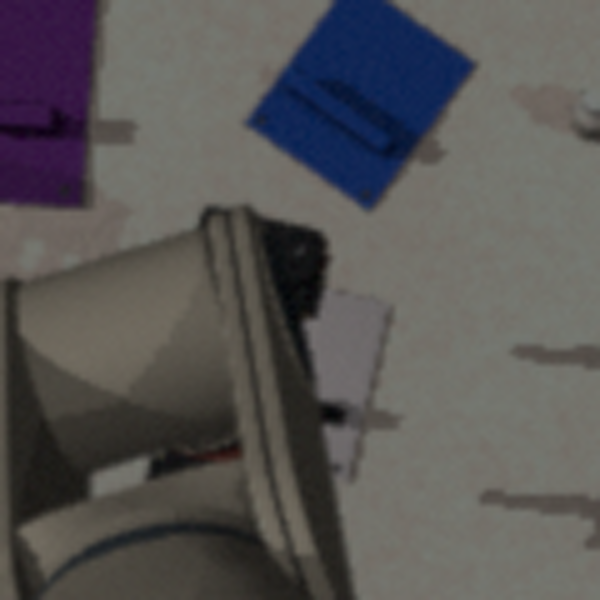

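The arm covers most of the cover in this view. The bar's right end shows at about (330,412), in line with the gripper. Descending and gripping.

>>> drive_tool --pt "0 0 0 0 0.002 0.01 100" --pt "0 0 0 0 0 0.02 100" --pt "0 0 0 0 0 0.02 100" --pt "0 0 0 0 0 0.02 100" --pt "0 0 0 0 0 0.02 100" --pt "0 0 0 0 0 0.0125 100" --pt "0 0 0 0 0 0.008 100" --pt "0 0 0 0 0 0.004 100" --pt "0 0 0 0 0 0 100" --pt "0 0 0 0 0 0 0" --pt "0 0 0 0 0 0 0" --pt "0 0 0 0 0 0 0" --pt "0 0 0 0 0 0 0" --pt "0 0 0 0 0 0 0" --pt "0 0 0 0 0 0 0" --pt "0 0 0 0 0 0 0" --pt "0 0 0 0 0 0 0" --pt "0 0 0 0 0 0 0" --grip_force 40

```text
clock: 4.73
position: [0.4951, 0.1803, 0.0082]
tool_rot: [-2.428, -1.993, 0.0]
force: [0.4, -0.3, -0.3]
finger_gap: 0.356
```

```bash
python3 - <<'E'
from h import *
go(.4945,.18,.0075,-11.3)
E
```

```text
t 4.7333 pos [0.4951 0.1803 0.0082] F [ 0.4094 -0.2957 -0.2575] M [-0.0586 -0.069  -0.0201] gap 0.3564357501340258 tooly -11.239116671011601 tz [-0.  0. -1.]
shift [-0.0005 -0.0005  0.0007] turn [-0.0011 -0.0002  0.0609]
```

>>> drive_tool --pt "0 0 0 0 0 0 0" --pt "0 0 0 0 0 0 0" --pt "0 0 0 0 0 0 0" --pt "0 0 0 0 0 0 0" --pt "0 0 0 0 0 0 0" --pt "0 0 0 0 0 0 0" --pt "0 0 0 0 0 0 0" --pt "0 0 0 0 0 0 0" --grip_force 50

```text
clock: 5.4
position: [0.495, 0.1803, 0.0082]
tool_rot: [-2.428, -1.993, 0.0]
force: [0.2, 0.1, -0.8]
finger_gap: 0.131
```

>>> drive_tool --pt "0 0 0 0 0 -0.005 0" --pt "0 0 0 0 0 -0.01 0" --pt "0 0 0 0 0 -0.015 0" --pt "0 0 0 0 0 -0.02 0" --pt "0 0 0 0 0 -0.02 0" --pt "0 0 0 0 0 -0.02 0" --pt "0 0 0 0 0 -0.01 0" --pt "0 0 0 0 0 0 0" --pt "0 0 0 0 0 0 0"

```text
clock: 6.15
position: [0.4953, 0.1804, 0.1087]
tool_rot: [2.428, 1.993, 0.002]
force: [0.7, -0.2, -2.5]
finger_gap: 0.133
```

```bash
python3 - <<'E'
from h import *
go(.42,-.218,.109,0.9)
E
```

```text
t 6.15 pos [0.4953 0.1804 0.1087] F [ 0.7478 -0.1923 -2.4963] M [-0.0048 -0.0603  0.0056] gap 0.13327376643503613 tooly -11.239221619082816 tz [ 0.0012  0.0004 -1.    ]
shift [-0.4054  0.0038 -0.0006] turn [  0.0692  -0.0305 -12.1392]
```

>>> drive_tool --pt "0 0 0 -0.01 0 0 0" --pt "0 0 0 -0.018 0 0 0" --pt "0 0 0 -0.024 0 0 0" --pt "0 0 0 -0.024 0 0 0" --pt "0 0 0 -0.024 0 0 0" --pt "0 0 0 -0.024 0 0 0" --pt "0 0 0 -0.024 0 0 0" --pt "0 0 0 -0.024 0 0 0" --pt "0 0 0 -0.024 0 0 0" --pt "0 0 0 -0.024 0 0 0" --pt "0 0 0 -0.024 0 0 0" --pt "0 0 0 -0.024 0 0 0" --pt "0 0 0 -0.024 0 0 0" --pt "0 0 0 -0.024 0 0 0" --pt "0 0 0 -0.024 0 0 0" --pt "0 0 0 -0.024 0 0 0" --pt "0 0 0 -0.024 0 0 0" --pt "0 0 0 -0.016 0.004 0 0" --pt "0 0 0 -0.0015 0 0 0"

```text
clock: 7.73
position: [0.4191, -0.2206, 0.1072]
tool_rot: [-2.43, -1.99, 0.001]
force: [-0.5, -0.5, -2.8]
finger_gap: 0.129
```

>>> drive_tool --pt "0 0 -2 0 0 0 0" --pt "0 0 -4 0 0 0 0" --pt "0 0 -4 0 0 0 0" --pt "0 0 -2.1 0 0 0 0" --pt "0 0 0 0 0 0.01 0" --pt "0 0 0 0 0 0.015 0" --pt "0 0 0 0 0 0.015 0" --pt "0 0 0 0 0 0.005 0" --pt "0 0 0 0 0 0 0"

```text
clock: 8.48
position: [0.4183, -0.2171, 0.0612]
tool_rot: [-2.202, -2.234, 0.002]
force: [0.4, -1.1, -1.9]
finger_gap: 0.141
```

```bash
python3 - <<'E'
from h import *
go(.42,-.218,.06,0.9)
a,_=cap('top','t2');b,_=cap('scene','s2')
o=np.zeros((600,800,3),np.uint8)
o[:600,:360]=cv2.resize(a[155:255,292:352],None,fx=6,fy=6,interpolation=cv2.INTER_CUBIC)
o[:480,380:800]=cv2.resize(b[190:310,160:265],None,fx=4,fy=4,interpolation=cv2.INTER_CUBIC)
cv2.imwrite('pics/c2.png',np.clip(o[:,:,::-1]*1.5,0,255).astype(np.uint8))
E
```

```text
t 8.4833 pos [ 0.4183 -0.2171  0.0612] F [ 0.4134 -1.132  -1.9376] M [-0.0434 -0.049  -0.0609] gap 0.1409845608221476 tooly 0.8228057207793535 tz [-0.0039  0.0022 -1.    ]
shift [-0.001   0.0016  0.0011] turn [-0.2228 -0.1286 -0.0774]
```

View pics/c2.png

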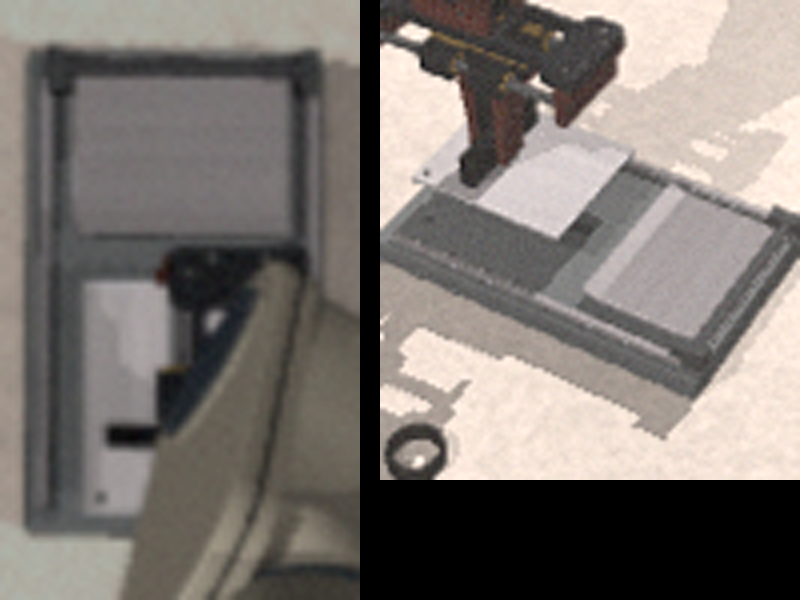

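The cover is held level over the bed. In the left crop its front-left corner is at about (84,280) and its rear-left corner at (83,515). The leaf runs from (74,235) to (294,235). Next I compute squareness and offset.

```bash
python3 - <<'E'
from h import *
np.set_printoptions(precision=4,suppress=True)
im=cv2.imread('pics/t2.png').astype(float).mean(2)
# subpixel left edge of cover at rows, and leaf/bed edges
f=lambda U,V,z:w('top',*cv(U,V,6,292,155),z)
print('cov FL',f(84,280,.057),'RL',f(83,515,.057))
print('leaf',f(74,235,.033),f(294,235,.033))
def edge(v,u0,u1,sign=0):
    r=im[v-1:v+2,u0:u1].mean(0); g=np.abs(np.diff(r)); 
    return u0+.5+(g**2*np.arange(len(g))).sum()/(g**2).sum()
for v in(205,212,219,232,237):
    u=edge(v,303,309); print('cov',v,round(u,2),w('top',u,v,.057))
for v in(172,178,184,190):
    print('leaf L',v,w('top',edge(v,301,307),v,.0285),'R',w('top',edge(v,337,344),v,.0285))
for v in(175,190,205,220,235):
    print('bed L',v,w('top',edge(v,293,299),v,.02))
E
```

```text
cov FL [ 0.4962 -0.1636  0.057 ] RL [ 0.3749 -0.1646  0.057 ]
leaf [ 0.5214 -0.1615  0.033 ] [ 0.524  -0.2786  0.033 ]
cov 205 305.55 [ 0.4845 -0.1636  0.057 ]
cov 212 305.5 [ 0.4628 -0.1638  0.057 ]
cov 219 305.47 [ 0.441  -0.1639  0.057 ]
cov 232 305.64 [ 0.4008 -0.165   0.057 ]
cov 237 305.91 [ 0.3854 -0.166   0.057 ]
leaf L 172 [ 0.5915 -0.1588  0.0285] R [ 0.5943 -0.2795  0.0285]
leaf L 178 [ 0.5722 -0.1589  0.0285] R [ 0.575  -0.2802  0.0285]
leaf L 184 [ 0.5529 -0.1587  0.0285] R [ 0.5557 -0.2805  0.0285]
leaf L 190 [ 0.5337 -0.1591  0.0285] R [ 0.5364 -0.2812  0.0285]
bed L 175 [ 0.5824 -0.1358  0.02  ]
bed L 190 [ 0.534  -0.1366  0.02  ]
bed L 205 [ 0.4857 -0.1367  0.02  ]
bed L 220 [ 0.4376 -0.1375  0.02  ]
bed L 235 [ 0.3898 -0.1383  0.02  ]
```

>>> drive_tool --pt "0 0 0 -0.0045 0 0 0" --pt "0 0 0 0 0 0.005 0" --pt "0 0 0 0 0 0.01 0" --pt "0 0 0 0 0 0.008 0" --pt "0 0 0 0 0 0.004 0" --pt "0 0 0 0 0 0.002 0" --pt "0 0 0 0 0 0.001 0" --pt "0 0 0 0 0 0 0" --pt "0 0 0 0 0 0 0" --pt "0 0 0 0 0 0 0" --pt "0 0 0 0 0 0 0"

```text
clock: 9.5
position: [0.4203, -0.2228, 0.0334]
tool_rot: [2.204, 2.238, 0.0]
force: [0.3, -0.5, -2.5]
finger_gap: 0.136
```

```bash
python3 - <<'E'
from h import *
go(.4745,-.2215,.0292,0.9)
a,_=cap('top','t3');b,_=cap('scene','s3')
o=np.zeros((600,800,3),np.uint8)
o[:600,:360]=cv2.resize(a[155:255,292:352],None,fx=6,fy=6,interpolation=cv2.INTER_CUBIC)
o[:480,380:800]=cv2.resize(b[190:310,160:265],None,fx=4,fy=4,interpolation=cv2.INTER_CUBIC)
cv2.imwrite('pics/c3.png',np.clip(o[:,:,::-1]*1.5,0,255).astype(np.uint8))
E
```

```text
t 9.5 pos [ 0.4203 -0.2228  0.0334] F [ 0.254  -0.4983 -2.4528] M [-0.0579 -0.0596 -0.0199] gap 0.1360584791394684 tooly 0.8578690103888241 tz [ 0.0005 -0.0003 -1.    ]
shift [0.0005 0.0542 0.0043] turn [ 0.0312  0.0167 -0.0421]
```

View pics/c3.png

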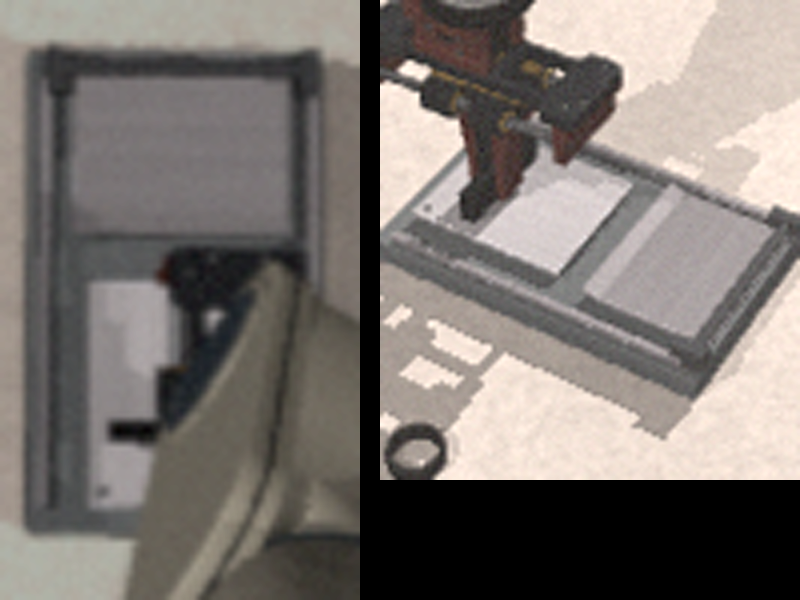

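The cover is now low over the bed. Its front-left corner is at (89,281) and its rear-left at (88,510), and it looks parallel to the rails.

```bash
python3 - <<'E'
from h import *
np.set_printoptions(precision=4,suppress=True)
im=cv2.imread('pics/t3.png').astype(float).mean(2)
def edge(v,u0,u1):
    r=im[v-1:v+2,u0:u1].mean(0); g=np.abs(np.diff(r)); 
    return u0+.5+(g**2*np.arange(len(g))).sum()/(g**2).sum()
P=np.array([w('top',edge(v,304,310),v,.029) for v in range(205,238,3)]); p=np.polyfit(P[:,0],P[:,1],1)
B=np.array([w('top',edge(v,293,299),v,.02) for v in range(175,238,3)]); b=np.polyfit(B[:,0],B[:,1],1)
print('cover yaw',np.degrees(p[0]),'L at .5',np.polyval(p,.5),'bed yaw',np.degrees(b[0]),'L at .5',np.polyval(b,.5))
v=[];
c=im[195:208,308:318].mean(1); g=np.abs(np.diff(c))**2; v0=195.5+(g*np.arange(len(g))).sum()/g.sum(); print('front',v0,w('top',312,v0,.029))
c=im[190:199,306:318].mean(1);g=np.abs(np.diff(c))**2; v1=190.5+(g*np.arange(len(g))).sum()/g.sum(); print('leafedge',v1,w('top',312,v1,.034),c.round())
E
```

```text
cover yaw 1.273403446853236 L at .5 -0.16974000761073216 bed yaw 0.6601307605549463 L at .5 -0.13671418238209684
front 201.36649598367075 [ 0.498  -0.1883  0.029 ]
leafedge 193.56853781582822 [ 0.5225 -0.1871  0.034 ] [74. 72. 72. 64. 47. 56. 59. 60. 59.]
```

>>> drive_tool --pt "0 0 0 0.0005 0 0.002 0" --pt "0 0 0 0 0 0.0015 0" --pt "0 0 0 0 0 0.0007 0" --pt "0 0 0 0 0 0 0" --pt "0 0 0 0 0.003 0 0" --pt "0 0 0 0 0.004 0 0" --pt "0 0 0 0 0.004 0 0" --pt "0 0 0 0 0.004 0 0" --pt "0 0 0 0 0.004 0 0" --pt "0 0 0 0 0.004 0 0" --pt "0 0 0 0 0.002 0 0" --pt "0 0 0 0 0 0 0"

```text
clock: 10.6
position: [0.4458, -0.2219, 0.029]
tool_rot: [2.204, 2.238, 0.0]
force: [-0.1, 0.3, -2.2]
finger_gap: 0.132
```

```bash
python3 - <<'E'
from h import *
go(.4743,-.2215,.0287,0.9)
E
```

```text
t 10.6 pos [ 0.4458 -0.2219  0.029 ] F [-0.1481  0.2878 -2.1816] M [-0.0341 -0.0016  0.0514] gap 0.13167618676824194 tooly 0.8790238879210807 tz [ 0.0005 -0.0003 -1.    ]
shift [-0.0001  0.0285  0.0003] turn [ 0.0295  0.015  -0.021 ]
```

>>> drive_tool --pt "0 0 0 0 0.002 0 0" --pt "0 0 0 0 0.003 0 0" --pt "0 0 0 0 0.003 0 0" --pt "0 0 0 0 0.003 0 0" --pt "0 0 0 0 0.003 0 0" --pt "0 0 0 0 0 0 0"

```text
clock: 11.1
position: [0.4599, -0.2218, 0.0291]
tool_rot: [2.204, 2.238, 0.0]
force: [0.8, -0.8, -2.4]
finger_gap: 0.138
```

>>> drive_tool --pt "0 0 0 0 0.002 0 0" --pt "0 0 0 0 0.003 0 0" --pt "0 0 0 0 0.003 0 0" --pt "0 0 0 0 0.003 0 0" --pt "0 0 0 0 0.0025 0 0" --pt "0 0 0 0 0.001 0 0" --pt "0 0 0 0 0 0 0" --pt "0 0 0 0 0 0 0"

```text
clock: 11.77
position: [0.4735, -0.2213, 0.0289]
tool_rot: [-2.205, -2.238, 0.0]
force: [0.1, 0.0, -2.6]
finger_gap: 0.132
```

```bash
python3 - <<'E'
from h import *
go(.4743,-.2215,.0287,0.9)
a,_=cap('top','t4');b,_=cap('scene','s4')
o=np.zeros((600,800,3),np.uint8)
o[:600,:360]=cv2.resize(a[155:255,292:352],None,fx=6,fy=6,interpolation=cv2.INTER_CUBIC)
o[:480,380:800]=cv2.resize(b[190:310,160:265],None,fx=4,fy=4,interpolation=cv2.INTER_CUBIC)
cv2.imwrite('pics/c4.png',np.clip(o[:,:,::-1]*1.5,0,255).astype(np.uint8))
E
```

```text
t 11.7667 pos [ 0.4735 -0.2213  0.0289] F [ 0.1156  0.0157 -2.6031] M [ 0.0115 -0.0286  0.0418] gap 0.13178166180483153 tooly 0.8630059551794207 tz [-0.0002  0.0001 -1.    ]
shift [-0.0002  0.0008  0.0002] turn [-0.0101 -0.0056 -0.037 ]
```

View pics/c4.png

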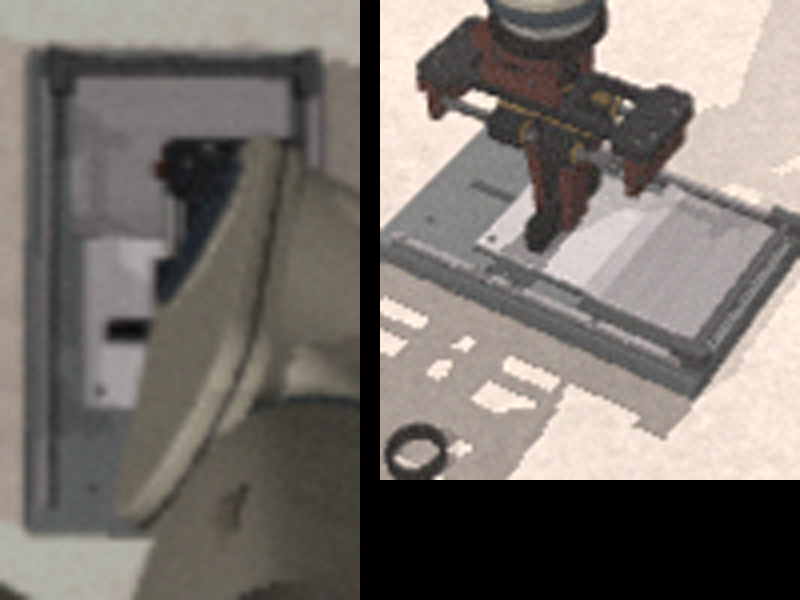

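The view shows the cover under the leaf's free edge, which is at V≈238, with the leaf lying flat. The cover's rear edge is at V≈407. I'll check the depth and start pressing in small steps.

>>> drive_tool --pt "0 0 0 0 0 0.0005 0" --pt "0 0 0 0 0 0.0005 0" --pt "0 0 0 0 0 0.0005 0" --pt "0 0 0 0 0 0 0" --pt "0 0 0 0 0 0 0"

```text
clock: 12.28
position: [0.4734, -0.2214, 0.0281]
tool_rot: [-2.205, -2.238, 0.0]
force: [-1.9, 1.1, 7.8]
finger_gap: 0.135
```

```bash
python3 - <<'E'
from h import *
go(.4743,-.2215,.0287,0.9)
f=lambda U,V,z:w('top',*cv(U,V,6,292,155),z)
print('rear',f(100,407,.023),f(85,407,.023),'leafedge',f(100,237,.033),'bar top mid',f(125,329,.049))
im=cv2.imread('pics/t4.png').astype(float).mean(2)
c=im[217:229,308:315].mean(1);g=np.abs(np.diff(c))**2;v=217.5+(g*np.arange(len(g))).sum()/g.sum();print(v,w('top',311,v,.023))
E
```

```text
t 12.2833 pos [ 0.4734 -0.2214  0.0281] F [-1.8584  1.1118  7.7836] M [ 0.116   0.3165 -0.0007] gap 0.13514294325114468 tooly 0.8580408822965612 tz [-0.0001  0.     -1.    ]
shift [-0.0002  0.0008 -0.0006] turn [-0.0054 -0.0011 -0.042 ]
rear [ 0.4308 -0.1781  0.023 ] [ 0.4306 -0.1701  0.023 ] leafedge [ 0.5206 -0.1754  0.033 ] bar top mid [ 0.4715 -0.1865  0.049 ]
222.2790816156082 [ 0.4314 -0.1869  0.023 ]
```

>>> drive_tool --pt "0 0 0 0 0 0.0001 0" --pt "0 0 0 0 0 0 0" --pt "0 0 0 0 0 0 0" --pt "0 0 0 0 0 0 0" --pt "0 0 0 0 0 0 0" --pt "0 0 0 0 0 0 0" --pt "0 0 0 0 0 0 0" --pt "0 0 0 0 0 0 0"

```text
clock: 12.95
position: [0.4734, -0.2213, 0.0281]
tool_rot: [-2.205, -2.238, 0.0]
force: [-2.8, 1.3, 8.3]
finger_gap: 0.131
```

```bash
python3 - <<'E'
from h import *
go(.4743,-.2215,.0287,0.9)
a,_=cap('top','t5');b,_=cap('scene','s5')
print(ctrl.sense()['force'])
o=np.zeros((600,800,3),np.uint8)
o[:384,:]=0
o[:600,:360]=cv2.resize(a[155:255,292:352],None,fx=6,fy=6,interpolation=cv2.INTER_CUBIC)
o[:480,380:800]=cv2.resize(b[190:310,160:265],None,fx=4,fy=4,interpolation=cv2.INTER_CUBIC)
cv2.imwrite('pics/c5.png',np.clip(o[:,:,::-1]*1.5,0,255).astype(np.uint8))
print(ctrl.sense()['force'])
E
```

```text
t 12.95 pos [ 0.4734 -0.2213  0.0281] F [-2.816   1.3287  8.3359] M [ 0.0928  0.4133 -0.0234] gap 0.13102590273703174 tooly 0.8561607955712909 tz [-0.  0. -1.]
shift [-0.0002  0.0009 -0.0006] turn [-0.0022 -0.0013 -0.0438]
[-2.4535  1.0668  8.3701]
[-2.4535  1.0668  8.3701]
```

View pics/c5.png

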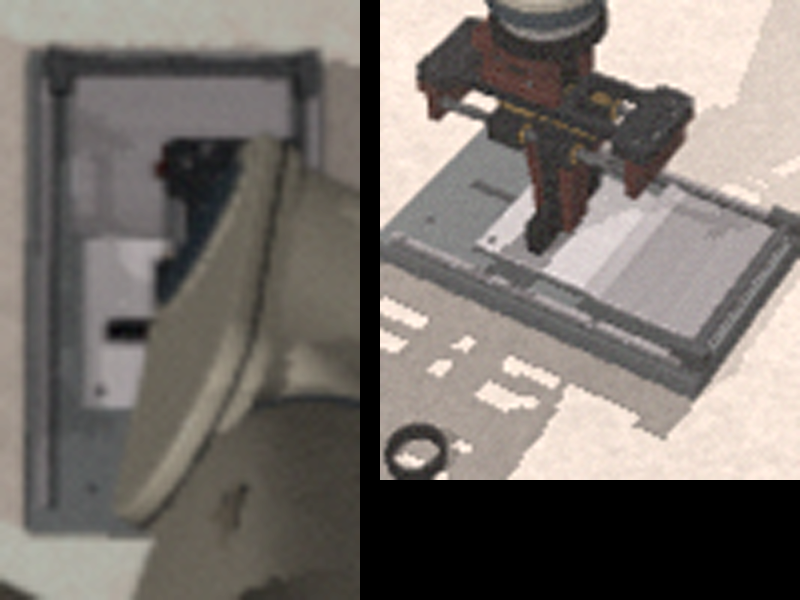

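>>> drive_tool --pt "0 0 0 0 0 0.0001 0" --pt "0 0 0 0 0 0 0" --pt "0 0 0 0 0 0 0" --pt "0 0 0 0 0 0 0" --pt "0 0 0 0 0 0 0" --pt "0 0 0 0 0 0 0" --pt "0 0 0 0 0 0 0" --pt "0 0 0 0 0 0 0" --pt "0 0 0 0 0 0 0" --pt "0 0 0 0 0 0 0" --pt "0 0 0 0 0 0 0" --pt "0 0 0 0 0 0 0"

```text
clock: 14.05
position: [0.4734, -0.2214, 0.0281]
tool_rot: [-2.205, -2.238, 0.0]
force: [-2.9, 1.7, 8.9]
finger_gap: 0.132
```

```bash
python3 - <<'E'
from h import *
s=ctrl.sense(); print(s['force'],s['position'],s['clock'])
if 7.5<s['force'][2]<12: print(ctrl.close_job())
E
```

```text
[-2.86032791  1.6704636   8.8932402 ] [ 0.47344698 -0.2213578   0.02810085] 14.05
the job is handed in; nothing more can be done
None
```

The cover is back on the bed with its front edge under the steel leaf, and the arm is still gripping it and pressing it flat. I handed the job in at 14.05 s.

- **Cover choice:** I took the smaller of the two silver covers and gripped it by its bar.
- **Depth:** the front edge sits about 30 mm under the leaf going by the arm's position. The image measurements gave between 28 and 30 mm.
- **Squareness:** before the slide, the arm's heading read 0.9° and the camera put the cover's edge at about 1.3°. The bed read 0.7–0.9°, so the cover is square to within about 0.5°. It was off the centreline by 1–3 mm depending on which bed edge I measured from.
- **Leaf:** it looked flat in the last pictures, and I saw no contact force during the slide.
- **Pressing force:** the last reading was 8.9 N upward on the tool, slightly under 10 N. Adding the cover's own weight of about 2.3 N puts about 11 N on the bed. There was also a small sideways force of about 3 N.
- **Other objects:** the gripper did not come near any of them. I did not check their positions again at the end.

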